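# Pop open the sample hatch of the red-wine analyser

### The job

Two wine analysers stand among the tasting things: open the sample hatch of the one with the burgundy-red hatch by pressing its push-push latch down once with the fingertips at the dot near the front edge, then let go so that the hatch pops up. See that it stays standing fully open, and do not push it back down once it has popped. Leave the analyser with the ivory-white hatch shut and untouched; do not lift, shift or knock over any of the other things.

Things in the scene. Friction and masses are not known exactly. Their poses are not given: they have to be found in the camera images.
- red_analyser: burgundy-red sample analyser, fixed to the table: grey box 130 (x) x 110 (y) x 75 mm high with one burgundy-red stripe and a dark screen on its front; origin at the centre of its underside, front towards its own -x, z up
- white_analyser: ivory-white sample analyser, fixed to the table: grey box 130 (x) x 110 (y) x 75 mm high with one ivory-white stripe and a dark screen on its front; origin at the centre of its underside, front towards its own -x, z up
- red_hatch (a joint): angle (rad) of the burgundy-red hatch, hinged along its rear edge: 0 = shut and level (rests within 0.03 of it), positive = front edge up, 1.15 = fully open. Sprung, push-push latch: pressed at the dot it gives against 3 to 4 N, the latch frees by -0.08 (5 mm down), hard stop at -0.13 (9 mm). As the finger rises it springs open in about 1 s; pushed fully down again it would relatch
- white_hatch (a joint): angle (rad) of the ivory-white hatch, hinged along its rear edge: 0 = shut and level (rests within 0.03 of it), positive = front edge up, 1.15 = fully open. Sprung, push-push latch: pressed at the dot it gives against 3 to 4 N, the latch frees by -0.08 (5 mm down), hard stop at -0.13 (9 mm). As the finger rises it springs open in about 1 s; pushed fully down again it would relatch
- red_press (a point): centre of a round 18 mm dot on the top face of the burgundy-red hatch (plate 80 along the box's x, 46 wide, 8 thick), on its middle line, 15 mm behind the front edge, 65 mm ahead of the hinge; moves with the hatch. Shut: top face 87 mm above the table, 12 mm proud of the box. Hinge line 45 mm behind the box's centre, 80 mm above the table
- white_press (a point): centre of a round 18 mm dot on the top face of the ivory-white hatch (plate 80 along the box's x, 46 wide, 8 thick), on its middle line, 15 mm behind the front edge, 65 mm ahead of the hinge; moves with the hatch. Shut: top face 87 mm above the table, 12 mm proud of the box. Hinge line 45 mm behind the box's centre, 80 mm above the table
- bottle1: full dark wine bottle, loose, 77 mm wide, 290 mm high, yellow capsule; origin at the centre of its underside
- bottle2: full dark wine bottle, loose, 77 mm wide, 290 mm high, white capsule; origin at the centre of its underside
- wine_glass: empty stemmed wine glass, loose, 82 mm wide, 200 mm high; origin at the centre of its foot
- cork: cork standing on end, loose, 24 mm wide, 45 mm high, between the analysers; origin at the centre of its underside
- bung: pale barrel bung, loose, 54 mm wide, 38 mm high, between the analysers; origin at the centre of its underside
- corkscrew: folded black waiter's corkscrew lying on the table, loose, 115 x 16 x 14 mm; origin at the centre of its underside, x along it
- tip_bin: open blue plastic bin, loose, 100 (x) x 140 (y) x 50 mm high; origin at the centre of its underside

How it is judged:
By the outcome, as a careful person would: the job done as asked, in the order asked, and still so for the second after the job is handed in, with the robot touching nothing.
It also fails if it takes over 32 s, if anything falls off the work surface, if the arm or the gripper's body presses on something with over 40 N, if the wrist force passes 120 N, or if a joint passes its speed limit or range.

### The arm

A 6-joint arm with a two-finger parallel gripper is mounted at the origin on the work surface. World frame = base frame: x ahead of the robot, y to its left, z up, the work surface at z = 0. Lengths are in mm, angles in rad, forces in N, time in s.
With the tool pointing down it reaches from about 400 to 925 mm from the base axis. Payload 12.5 kg.
Tool frame: the origin (TCP) lies midway between the tips of the shut fingers; the grasp point (between the pads) lies 19 mm behind it; z points along the fingers, y is the direction in which the jaws open and shut (so a half turn about z gives the same grasp; the last joint's range is limited). The gripper opens to 95 mm and grips with 3 to 60 N. Pads are 20 mm wide; open, the fingers measure 119 mm over their backs; the gripper's body (75 mm by 180 mm) begins 59 mm behind the grasp point.
Start: joints at [1.179, 0.491, 1.559, -0, 1.092, -0.106], TCP at [176.186, 599.671, 214.661] pointing down, gripper open.
Joint ranges: [-3.1, 3.1], [-0.84, 2.19], [0.05, 2.79], [-1.13, 4.28], [0.06, 2.93], [-2.69, 2.69]. Speed limits (rad/s): [2.22, 2.22, 2.79, 3.14, 3.14, 3.14].

### API

Orientations are given as [roll, pitch, yaw] about the fixed x, y, z axes, in that order (R = Rz(yaw) Ry(pitch) Rx(roll)).
In Python, from cell import * gives the robot as it stands. The module is installed in compiled form; this text tells all that it offers.
- The arm moves only by the tool carry_out, never from a script. Its argument "moves" is a list of rows, each an object of numbers: "dx", "dy", "dz": the shift along the tool's x, y, z in m; "twist": the turn about the tool's z in degrees. A call has 1 to 5 rows; each row is the pose to reach, as a shift and turn from the pose commanded when the call began, along the tool's axes at that moment; what a row does not reach only later rows make up. A row lasts 1/10 s, in which the tool goes at most 50 mm and 8.59 degrees, less where a joint would pass 70% of its speed; a pose out of reach is approached as far as the arm can. A call with a gripper value outside its range is refused whole. "grip" is the finger opening in m, from 0 to 0.0951, set as the call begins (left out, the last holds). The fingers move at their own pace and stop on an object; the grip force is fixed at half the most. Time passes only in rows, so rows that repeat a pose let the fingers close. It gives the time, the measured TCP pose, the force and the opening at its end, in the units of the state.
- state(): the state, without advancing time (a new reading comes with each control period).
- read_camera(name): name is "side" or "top"; returns (picture, depth): 480x640x3 uint8, red, green, blue; 480x640 float32, mm along the optical axis (not along the pixel's ray), 0 where there is no reading.
- camera_info(name): a dict with "mtx" (3x3 intrinsics, pixels), "R" (3x3) and "t" (3): a world point X has camera coordinates R X + t. Camera axes: x right, y down, z forward; pixel columns grow to the right and rows downward; lengths in mm; the calibration is good to about 2 mm. A picture is of the moment at which its call begins. camera_info takes no time and is no camera call.
- job_done(): hands the job in, once; it reports no verdict.
The state is a dict: "t": time; "joints": joint angles; "qvel": joint speeds; "tau": joint torques, N m; "eef_pos": TCP position; "tcp_rot": TCP orientation; "ft_force": force on the tool from outside, world axes, zero at the start; "moment": the same for the moment, N m; "opening": opening from 0.0 (shut) to 1.0 (fully open).
Only numpy, scipy, OpenCV 4.12 (cv2) and the standard library are available. Lean on these libraries where they do the work, as an engineer would, in place of code of your own. Each camera call takes 0.05 s, during which the arm holds its last target. There are 200 camera calls.

## Working session

There is one attempt and no reset: what is moved stays moved. The work goes in short steps, Python scripts to look and compute and a tool call to move; the robot and the scene stay as the last step left them, time stands still between calls to the robot, and variables do not carry over. Pictures are saved under pics/ and viewed, about 8 in all and at most 12, crops included, and the job is handed in when it is done.

Besides the shell and the picture viewer there is one more tool, called as name(argument=value, ...) on one line, values as JSON. carry_out: Moves the arm, as the interface text tells. Its arguments: {"type":"object","properties":{"moves":{"type":"array","items":{"type":"object","properties":{"dx":{"type":"number"},"dy":{"type":"number"},"dz":{"type":"number"},"twist":{"type":"number"}}}},"grip":{"type":"number"}},"required":["moves"]}

```bash
mkdir -p pics
python3 - <<'E'
from cell import *
import cv2,numpy as np
for n in ("top","side"):
    p,d=read_camera(n); cv2.imwrite(f"pics/{n}0.png",p[:,:,::-1]); np.savez(f"{n}0.npz",p=p,d=d)
    c=camera_info(n); print(n,c["mtx"],-np.array(c["R"]).T@c["t"],c["R"])
s=state();print(s)
E
```

```text
top [[452.82885755   0.         319.15227052]
 [  0.         452.82885755 232.41867808]
 [  0.           0.           1.        ]] [ 396.07021015   71.48472106 1087.95212198] [[ 1.18971325e-02 -9.99928929e-01  7.71060685e-04]
 [-9.86241915e-01 -1.18614280e-02 -1.64882357e-01]
 [ 1.64879785e-01  1.20117488e-03 -9.86312939e-01]]
side [[450.42833886   0.         331.20365216]
 [  0.         450.42833886 238.15445219]
 [  0.           0.           1.        ]] [ 378.24885325 -658.63513288  847.24270345] [[ 9.72617740e-01 -2.32410666e-01  1.18354149e-04]
 [-1.65577220e-01 -6.93282956e-01 -7.01386432e-01]
 [ 1.63091741e-01  6.82161290e-01 -7.12781214e-01]]
{'t': 0.1, 'joints': array([ 1.17941417e+00,  4.91532724e-01,  1.55938202e+00, -9.92384540e-06,
        1.09169326e+00, -1.05592278e-01]), 'qvel': array([-0.00184003, -0.00223398, -0.00134693,  0.00011531,  0.00010951,
        0.00071325]), 'tau': array([ 2.02697513e-03, -6.13615894e+01, -2.58606774e+01,  6.93452102e-02,
        4.70125722e-02,  6.81243904e-06]), 'eef_pos': array([176.09266007, 599.46196857, 214.10163945]), 'tcp_rot': array([-3.14058203e+00, -9.82611999e-05,  2.85580730e+00]), 'ft_force': array([ 0.36047484,  0.01422259, -0.28563903]), 'moment': array([ 0.00234334, -0.01064648,  0.0196166 ]), 'opening': 1.0018590653478014}
```

View pics/top0.png

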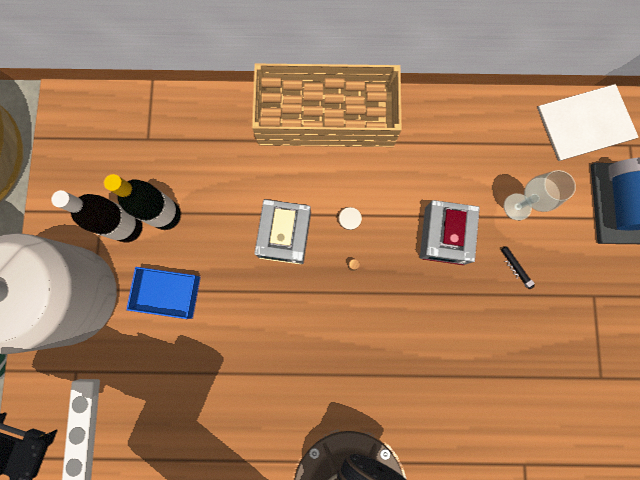

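View pics/side0.png

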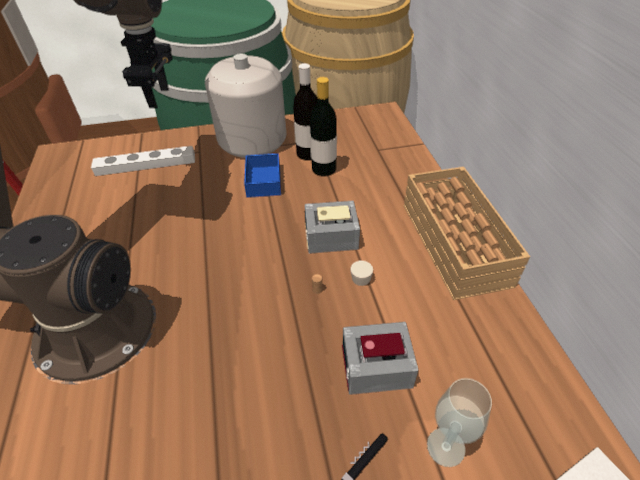

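The top view shows the red analyser at about (450,232) with its dot at (454,238), and the white one at (283,231). The glass foot is at (517,207). The side view has the red dot at (370,345).

```bash
cat > h.py <<'E'
import numpy as np,cv2
from cell import camera_info
def ray(n,u,v):
    c=camera_info(n);R=np.array(c["R"]);o=-R.T@np.array(c["t"])
    return o,R.T@np.linalg.inv(c["mtx"])@[u,v,1]
def plane(n,u,v,z):
    o,d=ray(n,u,v);return o+d*(z-o[2])/d[2]
def depthpt(n,u,v,D):
    o,d=ray(n,u,v);return o+d*D
def two(a,b):
    (o1,d1),(o2,d2)=ray("top",*a),ray("side",*b)
    s=np.linalg.lstsq(np.c_[d1,-d2],o2-o1,rcond=None)[0]
    return o1+s[0]*d1,o2+s[1]*d2
E
python3 - <<'E'
from h import *
pts={}
for n,(u0,u1,v0,v1) in {"top":(435,475,200,255),"side":(350,412,325,365)}.items():
    f=np.load(n+"0.npz");p=f["p"].astype(int);D=f["d"]
    r,g,b=p[...,0],p[...,1],p[...,2]
    box=np.zeros(r.shape,bool);box[v0:v1,u0:u1]=1
    red=box&(r-g>40)&(abs(g-b)<45)&(r<255)&(g<150)&(r-b>30)
    dot=red&(g>55)
    k,lab,st,ce=cv2.connectedComponentsWithStats(dot.astype(np.uint8))
    i=1+np.argmax(st[1:,4]);c=ce[i];pts[n]=c
    m=cv2.minAreaRect(np.argwhere(red)[:,::-1].astype(np.float32))
    print(n,"dot",c,st[i],"plane",plane(n,*c,87),"depth",depthpt(n,*c,D[int(c[1]),int(c[0])]))
    print(" hatch rect",m,red.sum())
    bp=np.array([plane(n,*q,87) for q in cv2.boxPoints(m)]);print(bp.round(1))
print(two(pts["top"],pts["side"]))
D=np.load("top0.npz")["d"]
for nm,u,v,z in [("glassfoot",517,207,0),("glass rim",555,188,200),("cork",353,264,45),("bung",350,217,38)]:
    print(nm,plane("top",u,v,z).round())
E
python3 - <<'E'
import cv2,numpy as np
p=cv2.imread("pics/top0.png")[160:300,400:600]
cv2.imwrite("pics/c1.png",cv2.resize(p,None,fx=4,fy=4,interpolation=cv2.INTER_CUBIC))
E
```

```text
top dot [454.33333333 237.25      ] [450 234   9   8  36] plane [ 556.07488056 -229.89252219   87.        ] depth [ 556.50008779 -230.69342244   84.34000219]
 hatch rect ((452.1528625488281, 223.14178466796875), (38.3267936706543, 41.981849670410156), 7.853313446044922) 706
[[ 546.2 -175.8   87. ]
 [ 641.8 -191.6   87. ]
 [ 630.6 -277.2   87. ]
 [ 535.4 -260.2   87. ]]
side dot [369.32394366 344.30985915] [365 340  10   9  71] plane [ 556.93711263 -226.50826491   87.        ] depth [ 556.596763   -227.33134203   88.4480432 ]
 hatch rect ((380.4999694824219, 340.4999694824219), (60.99999237060547, 30.999996185302734), 0.0) 932
[[ 514.3 -242.1   87. ]
 [ 532.2 -175.6   87. ]
 [ 650.3 -203.8   87. ]
 [ 626.  -268.8   87. ]]
(array([ 555.4546307 , -228.72424883,   90.88013933]), array([ 556.0012384 , -228.77151601,   90.98174762]))
glassfoot [ 647. -413.    0.]
glass rim [ 641. -403.  200.]
cork [497.  -6.  45.]
bung [609.   0.  38.]
```

View pics/c1.png

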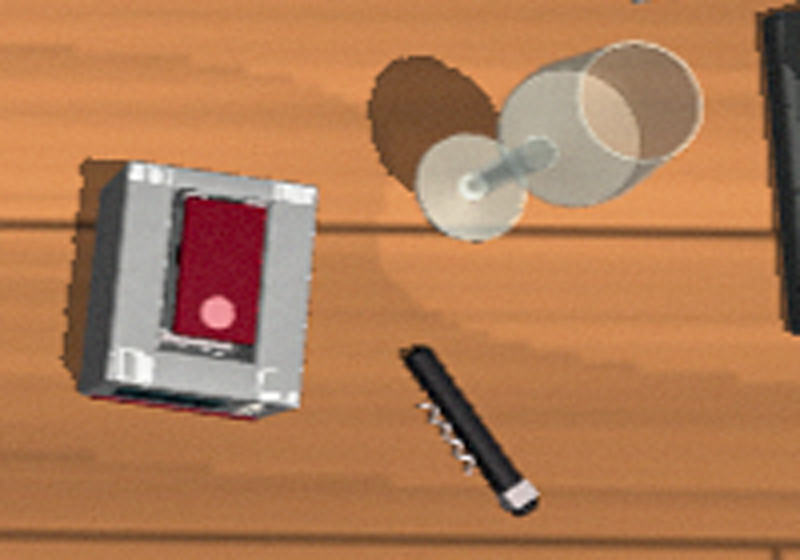

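carry_out(moves=[{"dx": -0.033, "dy": -0.03}, {"dx": -0.066, "dy": -0.06}, {"dx": -0.099, "dy": -0.09}, {"dx": -0.132, "dy": -0.12}, {"dx": -0.165, "dy": -0.15}], grip=0)

```text
schema error: expected keys dx, dy, dz, twist
```

carry_out(moves=[{"dx": -0.033, "dy": -0.03}, {"dx": -0.066, "dy": -0.06}, {"dx": -0.099, "dy": -0.09}, {"dx": -0.132, "dy": -0.12}, {"dx": -0.165, "dy": -0.15}])

```text
schema error: expected keys dx, dy, dz, twist
```

carry_out(moves=[{"dx": -0.033, "dy": -0.03, "dz": 0, "twist": 0}, {"dx": -0.066, "dy": -0.06, "dz": 0, "twist": 0}, {"dx": -0.099, "dy": -0.09, "dz": 0, "twist": 0}, {"dx": -0.132, "dy": -0.12, "dz": 0, "twist": 0}, {"dx": -0.165, "dy": -0.15, "dz": 0, "twist": 0}], grip=0)

```text
t: 0.6
eef_pos: [292.7, 407.6, 214.5]
tcp_rot: [-3.141, -0.0, 2.856]
ft_force: [0.5, 0.8, -0.6]
opening: 0.637
```

carry_out(moves=[{"dx": -0.033, "dy": -0.03, "dz": 0, "twist": 0}, {"dx": -0.066, "dy": -0.06, "dz": 0, "twist": 0}, {"dx": -0.099, "dy": -0.09, "dz": 0, "twist": 0}, {"dx": -0.132, "dy": -0.12, "dz": 0, "twist": 0}, {"dx": -0.165, "dy": -0.15, "dz": 0, "twist": 0}])

```text
t: 1.1
eef_pos: [408.8, 217.1, 214.6]
tcp_rot: [3.142, -0.0, 2.856]
ft_force: [-1.0, 0.9, -0.1]
opening: 0.217
```

carry_out(moves=[{"dx": -0.0268, "dy": -0.0387, "dz": 0, "twist": 0}, {"dx": -0.0536, "dy": -0.0774, "dz": 0, "twist": 0}, {"dx": -0.0804, "dy": -0.1161, "dz": 0, "twist": 0}, {"dx": -0.1072, "dy": -0.1548, "dz": 0, "twist": 0}, {"dx": -0.134, "dy": -0.1935, "dz": 0, "twist": 0}])

```text
t: 1.6
eef_pos: [482.4, -6.6, 214.6]
tcp_rot: [3.141, -0.0, 2.856]
ft_force: [0.7, 1.3, 0.8]
opening: 0.006
```

carry_out(moves=[{"dx": -0.0268, "dy": -0.0387, "dz": 0, "twist": -2}, {"dx": -0.0536, "dy": -0.0774, "dz": 0, "twist": -4}, {"dx": -0.0804, "dy": -0.1161, "dz": 0.02, "twist": -6}, {"dx": -0.1072, "dy": -0.1548, "dz": 0.04, "twist": -8.5}, {"dx": -0.134, "dy": -0.1935, "dz": 0.06, "twist": -10.6}])

```text
t: 2.1
eef_pos: [555.4, -227.0, 155.0]
tcp_rot: [3.141, -0.0, 3.042]
ft_force: [0.9, -0.2, 0.2]
opening: 0.005
```

carry_out(moves=[{"dx": 0, "dy": 0, "dz": 0.01, "twist": 0}, {"dx": 0, "dy": 0, "dz": 0.02, "twist": 0}, {"dx": 0, "dy": 0, "dz": 0.03, "twist": 0}, {"dx": 0, "dy": 0, "dz": 0.03, "twist": 0}])

```text
t: 2.5
eef_pos: [554.7, -223.6, 125.0]
tcp_rot: [3.141, -0.002, 3.042]
ft_force: [-0.5, -0.6, 0.6]
opening: 0.004
```

Run:
```python
from cell import *
from h import *
t=read_camera("top")[0];s=read_camera("side")[0]
cr=lambda p,u,v:cv2.resize(p[v-70:v+70,u-90:u+90,::-1],None,fx=4,fy=4,interpolation=cv2.INTER_CUBIC)[:,:]
im=np.vstack([cr(t,454,237),cr(s,370,335)]);cv2.imwrite("pics/c2.png",cv2.resize(im,None,fx=.535,fy=.535,interpolation=cv2.INTER_AREA))
e=state();print(e["t"],e["eef_pos"],e["tcp_rot"],e["ft_force"],e["opening"])
for n in("top","side"):
    c=camera_info(n);q=c["mtx"]@(np.array(c["R"])@e["eef_pos"]+c["t"]);print(n,q[:2]/q[2])
```

```text
2.6 [ 555.40252099 -224.1250326   126.45091925] [-3.14156127e+00  4.12608352e-04  3.04193566e+00] [0.567986   0.41040031 0.0686892 ] 0.0023773969114411018
top [457.07668185 234.69651153]
side [369.44291441 332.08886099]
```

View pics/c2.png

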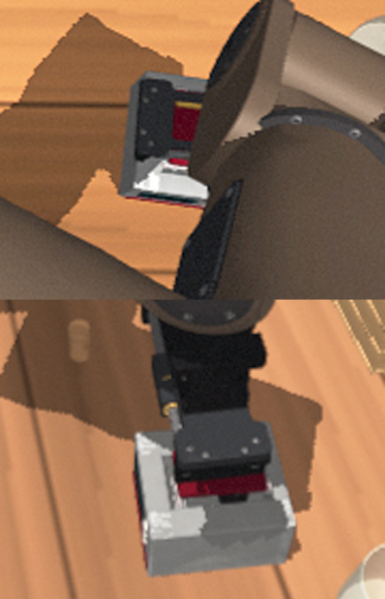

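The body hides the tip in both views, so I rely on the measured pose. The dot triangulates to (556,-229) and the TCP is at (555,-224), so I'll shift about -4 mm in y, then descend while watching the force.

carry_out(moves=[{"dx": -0.001, "dy": -0.004, "dz": 0.01, "twist": 0}, {"dx": -0.001, "dy": -0.004, "dz": 0.02, "twist": 0}, {"dx": -0.001, "dy": -0.004, "dz": 0.028, "twist": 0}, {"dx": -0.001, "dy": -0.004, "dz": 0.03, "twist": 0}, {"dx": -0.001, "dy": -0.004, "dz": 0.03, "twist": 0}])

```text
t: 3.1
eef_pos: [555.7, -229.0, 95.4]
tcp_rot: [3.141, -0.001, 3.041]
ft_force: [0.2, -0.1, -0.2]
opening: 0.002
```

carry_out(moves=[{"dx": 0, "dy": 0, "dz": 0.001, "twist": 0}, {"dx": 0, "dy": 0, "dz": 0.002, "twist": 0}, {"dx": 0, "dy": 0, "dz": 0.003, "twist": 0}, {"dx": 0, "dy": 0, "dz": 0.004, "twist": 0}, {"dx": 0, "dy": 0, "dz": 0.004, "twist": 0}])

```text
t: 3.6
eef_pos: [555.8, -229.1, 91.9]
tcp_rot: [3.141, -0.0, 3.041]
ft_force: [-0.4, -0.5, 0.2]
opening: 0.004
```

carry_out(moves=[{"dx": 0, "dy": 0, "dz": 0.001, "twist": 0}, {"dx": 0, "dy": 0, "dz": 0.002, "twist": 0}, {"dx": 0, "dy": 0, "dz": 0.003, "twist": 0}, {"dx": 0, "dy": 0, "dz": 0.004, "twist": 0}, {"dx": 0, "dy": 0, "dz": 0.004, "twist": 0}])

```text
t: 4.1
eef_pos: [555.8, -229.1, 87.9]
tcp_rot: [3.141, -0.0, 3.041]
ft_force: [-0.1, -0.4, 0.6]
opening: 0.003
```

carry_out(moves=[{"dx": 0, "dy": 0, "dz": 0.001, "twist": 0}, {"dx": 0, "dy": 0, "dz": 0.002, "twist": 0}, {"dx": 0, "dy": 0, "dz": 0.003, "twist": 0}, {"dx": 0, "dy": 0, "dz": 0.003, "twist": 0}])

```text
t: 4.5
eef_pos: [555.7, -229.1, 84.8]
tcp_rot: [3.141, -0.0, 3.041]
ft_force: [-2.1, 0.7, 1.8]
opening: 0.005
```

carry_out(moves=[{"dx": 0, "dy": 0, "dz": 0.001, "twist": 0}, {"dx": 0, "dy": 0, "dz": 0.002, "twist": 0}, {"dx": 0, "dy": 0, "dz": 0.002, "twist": 0}])

```text
t: 4.8
eef_pos: [555.8, -229.1, 82.8]
tcp_rot: [3.141, -0.0, 3.041]
ft_force: [-2.9, 0.1, 3.8]
opening: 0.005
```

carry_out(moves=[{"dx": 0, "dy": 0, "dz": 0.001, "twist": 0}, {"dx": 0, "dy": 0, "dz": 0.002, "twist": 0}, {"dx": 0, "dy": 0, "dz": 0.002, "twist": 0}])

```text
t: 5.1
eef_pos: [555.9, -229.1, 80.8]
tcp_rot: [3.142, 0.0, 3.041]
ft_force: [-1.8, 0.5, 3.4]
opening: 0.004
```

carry_out(moves=[{"dx": 0, "dy": 0, "dz": 0.001, "twist": 0}, {"dx": 0, "dy": 0, "dz": 0.001, "twist": 0}])

```text
t: 5.3
eef_pos: [555.9, -229.2, 80.0]
tcp_rot: [3.142, 0.0, 3.041]
ft_force: [-2.1, 0.3, 5.1]
opening: 0.008
```

carry_out(moves=[{"dx": 0, "dy": 0, "dz": -0.02, "twist": 0}, {"dx": 0.02, "dy": 0, "dz": -0.06, "twist": 0}, {"dx": 0.05, "dy": 0, "dz": -0.095, "twist": 0}, {"dx": 0.085, "dy": 0, "dz": -0.12, "twist": 0}, {"dx": 0.11, "dy": 0, "dz": -0.14, "twist": 0}])

```text
t: 5.8
eef_pos: [445.1, -217.8, 221.2]
tcp_rot: [-3.141, 0.001, 3.041]
ft_force: [0.1, -0.3, 0.7]
opening: 0.002
```

carry_out(moves=[{"dx": 0, "dy": 0.04, "dz": -0.02, "twist": 0}, {"dx": 0, "dy": 0.08, "dz": -0.03, "twist": 0}, {"dx": 0, "dy": 0.12, "dz": -0.03, "twist": 0}, {"dx": 0, "dy": 0.16, "dz": -0.03, "twist": 0}, {"dx": 0, "dy": 0.2, "dz": -0.03, "twist": 0}])

```text
t: 6.3
eef_pos: [466.7, -17.5, 250.1]
tcp_rot: [3.141, 0.001, 3.04]
ft_force: [0.2, -0.3, -0.1]
opening: 0.005
```

carry_out(moves=[{"dx": 0, "dy": 0.04, "dz": 0, "twist": 0}, {"dx": 0, "dy": 0.08, "dz": 0, "twist": 0}, {"dx": 0, "dy": 0.12, "dz": 0, "twist": 0}, {"dx": 0, "dy": 0.12, "dz": 0, "twist": 0}, {"dx": 0, "dy": 0.12, "dz": 0, "twist": 0}])

```text
t: 6.8
eef_pos: [478.6, 101.0, 249.7]
tcp_rot: [3.142, 0.0, 3.043]
ft_force: [0.5, 0.8, -0.7]
opening: 0.003
```

Run:
```python
from cell import *
from h import *
t=read_camera("top")[0];s,D=read_camera("side")
cv2.imwrite("pics/c3.png",cv2.resize(np.hstack([t,s])[:,:,::-1],(800,300),interpolation=cv2.INTER_AREA))
cv2.imwrite("pics/c4.png",cv2.resize(s[230:450,260:520,::-1],None,fx=2.5,fy=2.5)) 
p=s.astype(int);r,g,b=p[...,0],p[...,1],p[...,2]
m=np.zeros(r.shape,bool);m[290:370,340:420]=1
m&=(r-g>40)&(abs(g-b)<45)&(g<60)&(D>0)
P=np.array([depthpt("side",u,v,D[v,u]) for v,u in np.argwhere(m)])
print(len(P),np.percentile(P,[2,50,98],axis=0).round())
c=P-np.median(P,0);n=np.linalg.svd(c[np.abs(c).max(1)<60],full_matrices=False)[2][2];print("tilt",np.arccos(abs(n[2])))
e=state();print(e["t"],e["eef_pos"],e["ft_force"])
```

```text
291 [[ 512. -259.   13.]
 [ 598. -242.  134.]
 [ 620. -190.  156.]]
tilt 1.1014617552924837
6.9 [478.62909875  99.6807622  249.84567583] [ 0.09565868 -0.08670595  0.13739956]
```

View pics/c3.png

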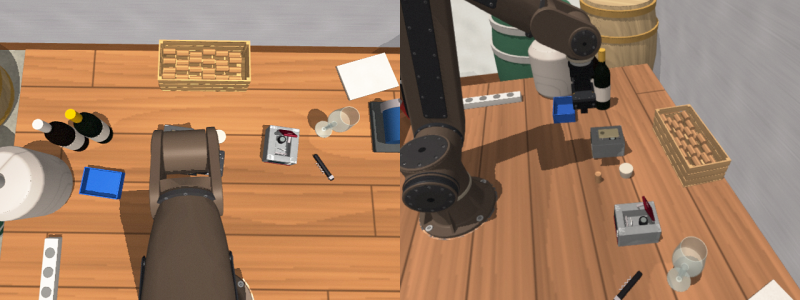

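View pics/c4.png

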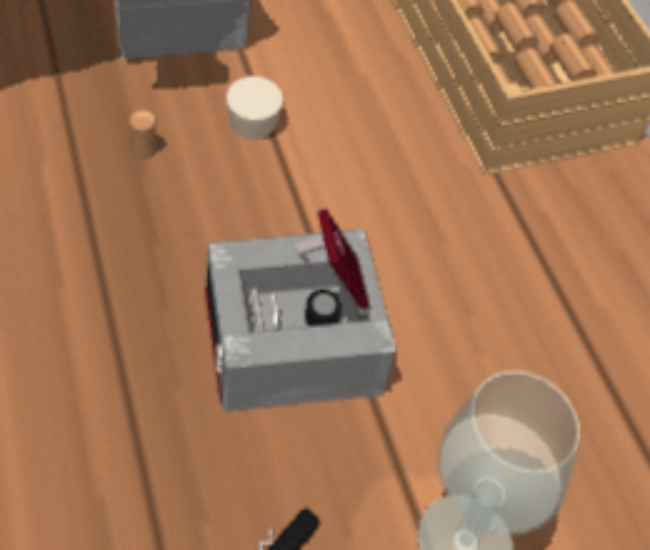

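The red hatch is open: about 1.10 rad by plane fit, with its top edge at about 156 mm, where full opening gives about 155. The other things look unmoved. I'll wait a second, measure once more and hand in.

carry_out(moves=[{"dx": 0, "dy": 0, "dz": 0, "twist": 0}, {"dx": 0, "dy": 0, "dz": 0, "twist": 0}, {"dx": 0, "dy": 0, "dz": 0, "twist": 0}, {"dx": 0, "dy": 0, "dz": 0, "twist": 0}, {"dx": 0, "dy": 0, "dz": 0, "twist": 0}])

```text
t: 7.4
eef_pos: [478.6, 100.1, 250.0]
tcp_rot: [3.141, 0.0, 3.04]
ft_force: [-0.2, -0.3, -0.1]
opening: 0.003
```

Run:
```python
from cell import *
from h import *
s,D=read_camera("side")
p=s.astype(int);r,g,b=p[...,0],p[...,1],p[...,2]
m=np.zeros(r.shape,bool);m[290:370,375:420]=1
m&=(r-g>40)&(abs(g-b)<45)&(g<60)&(D>0)
P=np.array([depthpt("side",u,v,D[v,u]) for v,u in np.argwhere(m)]);P=P[P[:,2]>85]
z=np.percentile(P[:,2],98);c=P-P.mean(0);n=np.linalg.svd(c,full_matrices=False)[2][2]
tilt=np.arccos(abs(n[2]));print(len(P),"top z",z,"tilt",tilt)
s0=np.load("side0.npz")["p"].astype(int)
d=np.abs(p-s0).max(2)
for nm,(u0,u1,v0,v1) in {"white":(300,365,195,255),"bung/cork":(308,378,258,298),"glass":(420,500,375,470),"screw":(340,392,430,480),"bottles":(290,340,65,180)}.items(): print(nm,"changed",(d[v0:v1,u0:u1]>50).mean().round(3))
if z>148 and tilt>1.0: print(job_done(),state()["t"])
```

```text
259 top z 156.35104711253808 tilt 1.1111852576718948
white changed 0.405
bung/cork changed 0.063
glass changed 0.0
screw changed 0.0
bottles changed 0.301
the job is handed in; nothing more can be done
the job is handed in; nothing more can be done
```

The burgundy-red hatch is open and standing. I pressed its dot once with the shut fingertips, about 7 mm down at up to about 5 N, then rose clear and let it spring up.

- **Red hatch:** two measurements, about 0.6 s apart, gave tilts of 1.10 and 1.11 rad and a top edge at 156 mm. Fully open is 1.15 rad and about 155 mm, so it was up and staying up. The job was handed in at about 7.5 s.
- **Glass and corkscrew:** the side view showed no change from the start.
- **White analyser, bottles, cork and bung:** this check did not settle them. The picture changed by 40 % around the white analyser, 30 % around the bottles and 6 % around the cork and bung. I put that down to the arm and its shadow, because the arm stood in front of or over that area. In the later views the cork and bung were upright in place, and the white hatch was shaded but looked shut. The tool's path kept clear of all of them, and the force reading stayed near zero except during the press.
- **Aiming:** the gripper hid the dot in the close look before pressing. I aimed from the two-camera position of the dot and the measured tool pose.

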